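# Lock the bayonet cap onto the sample chamber

## Robot

A 6-joint arm with a two-finger parallel gripper is mounted at the origin on a cart in front of the work surface, level with it; the furniture and walls round the work are solid. World frame = base frame: x ahead of the robot, y to its left, z up, the work surface at z = 0. Lengths are in mm, angles in rad, forces in N, time in s.
With the tool pointing down it reaches from about 275 to 750 mm from the base axis. Payload 10.2 kg.
Tool frame: the origin (TCP) lies at the very end of the fingers, on their centre line; the grasp point (between the pads) lies 19 mm behind it; z points along the fingers, y is the direction in which the jaws open and shut (so a half turn about z gives the same grasp; the last joint's range is limited). The gripper opens to 85 mm and grips with 20 to 120 N. Pads are 22 mm wide; open, the fingers measure 114 mm over their backs; the gripper's body (76 mm by 85 mm) begins 54 mm behind the grasp point. The pads swing forward as they close: fully open they stand 13 mm farther back than shut.
Start: joints at [-0.223, 0.313, 1.498, -0, 1.331, -0.223], TCP at [525.006, -0.013, 231.294] pointing down, gripper open.
Joint ranges: [-2.94, 2.94], [-0.97, 2.17], [0.19, 2.56], [-1.23, 4.37], [0.02, 3.11], [-2.88, 2.88]. Speed limits (rad/s): [2.39, 2.39, 3.01, 3.14, 3.14, 3.14].

## Interface

Orientations are given as a 3x3 rotation matrix whose columns are the frame's x, y, z axes.
In Python, from cell import manip, optics, job, finder gives the robot as it stands.
- The arm moves only by the tool carry_out, never from a script. Its argument "series" is a list of rows, each a list of 3 entries, a list of its own where there are three numbers: the shift along the tool's x, y, z in mm, then the turn about the tool's z in degrees, then the opening, from 0 (shut) to 1 (fully open). In form: [[[tx, ty, tz], roll, jaw], ...]. A call has 1 to 12 rows; each row is the pose to reach, as a shift and turn from the pose measured when the call began, along the tool's axes at that moment; what a row does not reach only later rows make up. A row lasts 1/10 s, in which the tool goes at most 50 mm and 8.59 degrees, less where a joint would pass 70% of its speed; a pose out of reach is approached as far as the arm can. A call with a gripper value outside its range is refused whole. The fingers move at their own pace and stop on an object; "newtons" is the grip in N (left out, the last holds). Time passes only in rows, so rows that repeat a pose let the fingers close. It gives the time, the measured TCP pose, the force and the opening at its end, in the units of the state.
- manip.state(): the state, without advancing time (a new reading comes with each control period).
- optics.read_camera(name): name is "scene" or "side" or "wrist"; returns a dict with "img" (400x640x3 uint8, red, green, blue), "depth" (400x640 float32, mm along the optical axis (not along the pixel's ray), 0 where there is no reading), "mtx" (3x3 intrinsics, pixels), "dist" ([k1, k2, p1, p2, k3] as OpenCV has them; the pictures are not rectified), "R" (3x3) and "t" (3): a world point X has camera coordinates R X + t; the wrist camera has in their place "T_tool_cam" (4x4, takes a point from camera to tool coordinates, whose origin is the TCP and whose axes are the flange's). Camera axes: x right, y down, z forward; pixel columns grow to the right and rows downward; lengths in mm; the calibration is good to about 2 mm. A picture is of the moment at which its call begins: read the wrist's pose just before it.
- job.close_job(): hands the job in, once; it reports no verdict.
Trained networks look in a picture, given as the dict that the camera call returned (one of the last four; its "shot" number tells which), for a name from the list of things; names that differ only in an ending like _2 or _b are one class to them, and where a whole thing is asked for, a point or a joint stands for the part that bears it (a point fixed in the world has none). Each returns a list of dicts, best first, with "p" (0 to 1); they miss things now and then, are a little off and sometimes report something else, mostly with a low value. They report only what shows in the picture. A call takes as long as a camera call. They do not tell look-alikes from the thing itself.
- finder.boxes_of(picture, name): "at" ([x, y, z] in mm, in world coordinates, good to about 4 mm: the middle of the surface that is visible of it).
- finder.outline_of(picture, name): "pixels" (400x640 bool, what is visible of it).
- finder.tip_of(picture, name): "at" ([x, y, z] in mm, in world coordinates, good to about 4 mm: a listed point, or the origin of a listed thing).
The state is a dict: "time_s": time; "joints": joint angles; "qd": joint speeds; "tau": joint torques, N m; "eef_pos": TCP position; "ee_rot": TCP orientation; "force": force on the tool from outside, world axes, zero at the start; "moment": the same for the moment, N m; "opening": finger opening in mm.
Only numpy, scipy, OpenCV 4.12 (cv2) and the standard library are available. Lean on these libraries where they do the work, as an engineer would, in place of code of your own. Each camera call takes 0.05 s, during which the arm holds its last target.

## Task

Close the sample chamber with its loose bayonet cap: set the cap in the collar with light pressure, feel for the three notches so that the lugs drop in, then turn it clockwise until the ramps have drawn it fully down and tight on the seal, and let go. Never force it (the cap must not bear on the chamber with more than 60 N), keep the cap upright and leave everything else on the bench where it is.

Things in the scene. Friction and masses are not known exactly. Their poses are not given: they have to be found in the camera images.
- cap: Loose bayonet cap, about 0.2 kg, standing upright on the bench, 72 mm tall. Origin: centre of its flat underside, z up. Steel spigot 60 mm in diameter, z 0 to 30 mm (lowest 6 mm chamfered to 49 mm diameter), below a grey disc of 92 mm diameter, z 30 to 39 mm. A red dot marks the cap's +x side.
- cap_handle (a point): Centre of the cap's black bar handle, 60 mm above the underside. The bar lies along the cap's x across the top: 90 mm long, 16 mm wide, z 48 to 72 mm, on a neck 13 mm wide. Grip it from above across the 16 mm.
- cap_lugs (a point): On the cap's axis at lug height, 11 mm above its underside. Three steel lugs stand out of the spigot to 38 mm radius, each 12 mm wide, z 8 to 14 mm, at 0, 120 and 240 degrees from the cap's +x.
- chamber: White sample chamber fixed to the bench, foot 120 mm across, 70 mm high, with an aluminium collar 104 mm across, open at the top; a steel hose barb at its +x side. Origin: centre of its underside, z up.
- index_mark (a point): Red mark on the white side of the chamber at its -x. The collar's three notches are nominally at this mark (180 degrees from the chamber's +x) and 120 degrees to either side. But the collar is clamped anywhere up to 0.4 rad to either side of that, and its own angle is not measured: find the notches by feel or sight.
- collar_mouth (a point): Centre of the collar's top face, 70 mm above the bench. Bore 63 mm; flange 6 mm thick with three notches 16 mm wide, out to 41 mm radius. With its lugs lying on the flange the cap's underside is at z 62 mm, its spigot already centred in the bore. Lugs dropped through the notches: underside at z 48.5 mm; anticlockwise is then blocked after 3 degrees.
- seal_top (a point): Centre of the sprung black rubber seal in the bore, 48.5 mm above the bench: starts to yield at about 5 N, then 1.6 N per mm. Turned clockwise (from above) from the notches, ramps draw the cap down from about 15 degrees on, to z 43.5 mm at 45 to 50 degrees; then a level stretch, hard stop at 60 degrees. Takes up to about 0.3 N m; friction holds it there.
- vial_a: Bystander: white 25 mm sample vial, 56 mm tall, upright; origin under its centre
- vial_b: Bystander: second such vial, upright
- timer: Bystander: white bench timer lying flat, 72x66x21 mm
- tape: Bystander: roll of tan tape lying flat, 104 mm across, 25 mm high
- beaker: Bystander: empty plastic beaker, 69 mm across, 83 mm tall
- wash_bottle: Bystander: wash bottle with blue cap, 65 mm across, 209 mm tall with its spout
- marker: Bystander: blue and white marker pen lying flat, 135 mm long
Mind the look-alikes: they are no part of the job. What is shaped like the cap but green is not meant.

How it is judged (in metres and radians):
On the way:
1. the cap's lugs have dropped through the collar's notches: the cap is in the collar, centred within 4 mm and upright, its underside between 45 and 51.5 mm above the chamber's (horizontal distance between cap and chamber below 0.004 m and angle between cap's own z axis and vertical below 0.06 rad and z of cap in the frame of chamber between 0.045 and 0.0515 m), for 0.1 s.
At the end, for the whole second after the job is handed in: the cap is locked, let go and at rest in the collar: drawn down by the ramps so that its underside is less than 44.5 mm above the chamber's, centred within 4 mm, tilted less than 0.06 rad (horizontal distance between cap and chamber below 0.004 m and angle between cap's own z axis and vertical below 0.06 rad and z of cap in the frame of chamber below 0.0445 m and linear speed of cap below 0.01 m/s); the robot touches nothing.
It fails at once if the cap bears on the chamber with more than 60 N (contact force between cap and chamber above 60 N).
It fails at once if the cap is tipped by more than 0.5 rad (angle between cap's own z axis and vertical above 0.5 rad).
It fails at once if a bystander is moved by more than 25 mm (distance of any of vial_a, vial_b, timer, tape, beaker, wash_bottle, marker from where it was at the start of the episode above 0.025 m).
It also fails if it takes over 72 s, if anything falls off the work surface, if the arm or the gripper's body presses on something with over 40 N, if the wrist force passes 120 N, or if a joint passes its speed limit or range.

## Working session

There is one attempt and no reset: what is moved stays moved. The work goes in short steps, Python scripts to look and compute and a tool call to move; the robot and the scene stay as the last step left them, time stands still between calls to the robot, and variables do not carry over. Pictures are saved under pics/ and viewed, and the job is handed in when it is done.

Besides the shell and the picture viewer there is one more tool, called after "Emit:" by a JSON object that holds its "fn" and its "kwargs", one argument or row to a line. carry_out: Moves the arm, as the interface text tells. Its arguments: {"type":"object","properties":{"series":{"type":"array","items":{"type":"array"}},"newtons":{"type":"number"}},"required":["series"]}

```bash
mkdir -p pics
cat > h.py <<'E'
import numpy as np, cv2
from cell import manip, optics, job, finder
def save(p,n,crop=None,scale=1):
    im=p["img"][:,:,::-1]
    if crop: x0,y0,x1,y1=crop; im=im[y0:y1,x0:x1]
    im=cv2.resize(im,None,fx=scale,fy=scale,interpolation=cv2.INTER_CUBIC)
    cv2.imwrite("pics/"+n,im)
E
python3 - <<'E'
from h import *
s=manip.state(); print(s)
for n in ["scene","side"]:
    p=optics.read_camera(n); save(p,n+"0.png")
    for k in ["cap","cap_handle","chamber","index_mark","collar_mouth"]:
        for f in (finder.tip_of,):
            try: print(n,k,[(np.round(d["at"]),round(d["p"],2)) for d in f(p,k)])
            except Exception as e: print(n,k,e)
E
```

```text
{'time_s': 0.0, 'joints': array([-2.23397773e-01,  3.13450743e-01,  1.49836627e+00, -4.16774205e-06,
        1.33102685e+00, -2.23371869e-01]), 'qd': array([-1.80450367e-03,  8.26347108e-05,  5.43241430e-04, -4.08168603e-04,
        1.06670821e-04, -8.58787363e-04]), 'tau': array([-5.78409599e-04, -4.12261176e+01, -2.59742296e+01, -3.58453699e-04,
        4.11797926e-03, -1.23038126e-05]), 'eef_pos': array([5.24762933e+02, 4.18024256e-02, 2.30761359e+02]), 'ee_rot': array([[ 2.50788861e-05,  9.99999254e-01, -1.22100559e-03],
       [ 9.99999962e-01, -2.47452658e-05,  2.73248368e-04],
       [ 2.73217950e-04, -1.22101239e-03, -9.99999217e-01]]), 'force': array([0.34849586, 1.1608896 , 0.02746998]), 'moment': array([ 0.01674611,  0.00609262, -0.05510846]), 'opening': 85.30437864022359}
scene cap [(array([ 459., -501.,   -1.]), 0.78), (array([ 512., -353.,   -2.]), 0.71), (array([ 371., -340.,    0.]), 0.66), (array([ 687., -359.,    0.]), 0.66)]
scene cap_handle [(array([ 459., -497.,   60.]), 0.74), (array([ 368., -338.,   61.]), 0.71), (array([ 509., -351.,   61.]), 0.64)]
scene chamber [(array([534., -79.,  -2.]), 0.77)]
scene index_mark [(array([491., -55.,  26.]), 0.93), (array([ 691., -359.,    1.]), 0.22)]
scene collar_mouth [(array([542., -82.,  70.]), 0.9)]
side cap [(array([ 516., -358.,    0.]), 0.96), (array([ 370., -340.,    1.]), 0.69)]
side cap_handle [(array([ 462., -499.,   63.]), 0.93), (array([ 514., -348.,   62.]), 0.83), (array([ 368., -339.,   63.]), 0.83)]
side chamber [(array([537., -78.,  -1.]), 0.67)]
side index_mark [(array([492., -59.,  23.]), 0.87)]
side collar_mouth [(array([539., -81.,  73.]), 0.58)]
```

View pics/scene0.png

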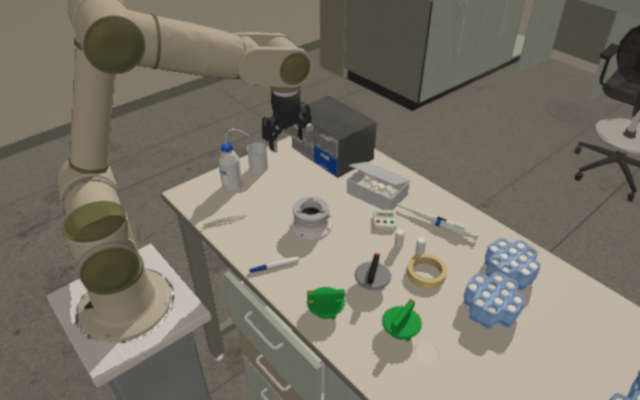

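View pics/side0.png

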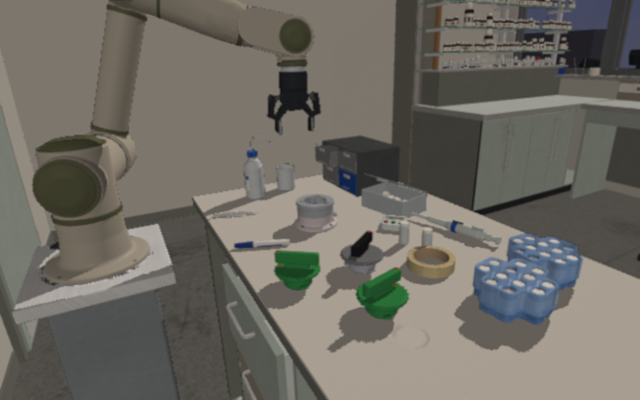

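Candidates in the scene picture: green bar-topped lookalikes at (326,300) and (402,320), and a grey disc with a black bar at (373,270). The grey and black one fits the cap, and I'll confirm it in a crop.

Run:
```python
from h import *
p=optics.read_camera("side"); save(p,"capcrop.png",(320,200,460,300),5)
w=optics.read_camera("wrist"); save(w,"w0.png"); print(w["T_tool_cam"].round(2),w["mtx"],w["dist"])
```

```text
[[   0.     -0.95   -0.31   77.85]
 [   1.      0.     -0.     -0.91]
 [   0.     -0.31    0.95 -142.66]
 [   0.      0.      0.      1.  ]] [[343.86666299   0.         324.80420367]
 [  0.         343.86666299 204.69511135]
 [  0.           0.           1.        ]] [-0.01385973  0.          0.          0.          0.        ]
```

View pics/capcrop.png

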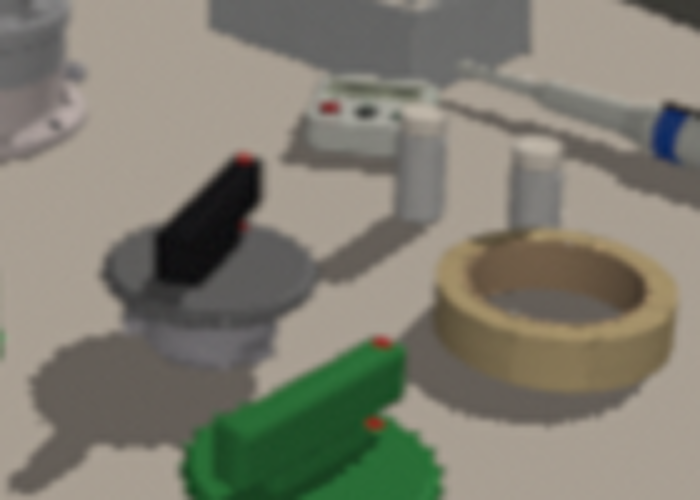

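View pics/w0.png

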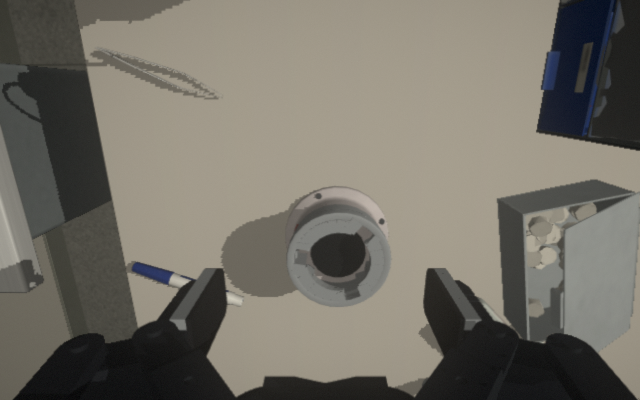

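The crop confirms the grey cap with a black bar, its red dot at the bar's far end. The wrist picture shows the collar at about (339,257), with notches near (303,257), (353,292) and (366,232). I'll measure those now.

```bash
cat >> h.py <<'E'
def pose(p,s=None):
    if "R" in p: return p["R"].T, -p["R"].T@p["t"]
    T=np.eye(4); T[:3,:3]=s["ee_rot"]; T[:3,3]=s["eef_pos"]; M=T@p["T_tool_cam"]; return M[:3,:3],M[:3,3]
def toz(p,px,z,s=None):
    R,c=pose(p,s); u=cv2.undistortPoints(np.array(px,float).reshape(-1,1,2),p["mtx"],p["dist"]).reshape(-1,2)
    d=np.c_[u,np.ones(len(u))]@R.T; return c+d*((z-c[2])/d[:,2])[:,None]
def topx(p,X,s=None):
    R,c=pose(p,s); return cv2.projectPoints(((np.atleast_2d(X)-c)@R),np.zeros(3),np.zeros(3),p["mtx"],p["dist"])[0].reshape(-1,2)
def ortho(p,cx,cy,z,s=None,half=70,ppm=4):
    n=int(2*half*ppm); g=(np.arange(n)+.5)/ppm-half
    X,Y=np.meshgrid(cx+g,cy-g); P=np.c_[X.ravel(),Y.ravel(),np.full(X.size,z)]
    q=topx(p,P,s).astype(np.float32).reshape(n,n,2)
    return cv2.remap(p["img"][:,:,::-1].copy(),q[...,0],q[...,1],cv2.INTER_CUBIC)
E
python3 - <<'E'
from h import *
s=manip.state(); w=optics.read_camera("wrist")
print(finder.tip_of(w,"collar_mouth"),finder.tip_of(w,"chamber"))
cv2.imwrite("pics/ortho.png",ortho(w,540,-81,70,s))
E
```

```text
[] [{'at': [535.5, -77.7, -2.3], 'p': 0.66}]
```

View pics/ortho.png

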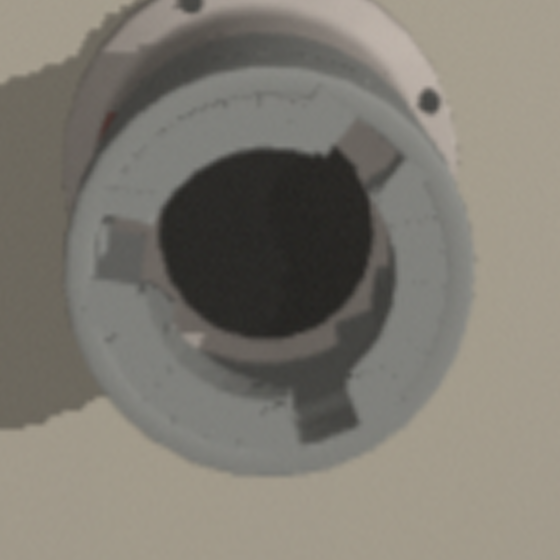

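Emit:
{"fn": "carry_out", "kwargs": {
  "series": [
    [[-50,0,0],0,1],
    [[-100,-4,0],0,1],
    [[-150,-8,0],0,1],
    [[-200,-12,0],0,1],
    [[-250,-12,0],0,1],
    [[-300,-12,0],0,1],
    [[-330,-12,0],0,1],
    [[-330,-12,0],0,1],
    [[-330,-12,0],0,1],
    [[-330,-12,0],0,1],
    [[-330,-12,0],0,1]
  ]
}}

```text
time_s: 1.95
eef_pos: [513.3, -328.9, 231.6]
ee_rot: [[-0.001, 1.0, 0.0], [1.0, 0.001, -0.0], [-0.0, 0.0, -1.0]]
force: [0.0, 0.0, -0.3]
opening: 85.5
```

Run:
```python
from h import *
s=manip.state(); w=optics.read_camera("wrist"); print(s["eef_pos"],s["ee_rot"].round(3),s["joints"],s["time_s"])
for k in["cap","cap_handle"]: print(finder.tip_of(w,k))
save(w,"w1.png")
cv2.imwrite("pics/ortho1.png",ortho(w,513,-352,72,s))
sc=optics.read_camera("scene");si=optics.read_camera("side")
for k in["vial_a","timer","tape"]: print(k,[(np.round(d["at"]),round(d["p"],2)) for p in(sc,si) for d in finder.tip_of(p,k)])
```

```text
[ 513.32431556 -328.94754701  231.62441792] [[-0.001  1.     0.   ]
 [ 1.     0.001 -0.   ]
 [-0.     0.    -1.   ]] [-7.61862627e-01  5.02687416e-01  1.22073363e+00  8.73759500e-05
  1.41787719e+00 -7.63303707e-01] 1.95
[{'at': [364.7, -337.4, -0.3], 'p': 0.92}, {'at': [462.8, -499.3, 1.8], 'p': 0.88}, {'at': [514.8, -352.3, 1.3], 'p': 0.7}]
[{'at': [370.0, -337.6, 60.9], 'p': 0.95}, {'at': [513.8, -353.0, 58.7], 'p': 0.9}, {'at': [459.5, -497.8, 60.0], 'p': 0.57}]
vial_a [(array([ 688., -358.,    2.]), 0.74), (array([ 675., -299.,    3.]), 0.44), (array([483., 222.,   1.]), 0.68), (array([ 688., -361.,   -2.]), 0.62), (array([ 670., -304.,    0.]), 0.58)]
timer [(array([ 711., -209.,    2.]), 0.78), (array([592., 258.,  -0.]), 0.23), (array([ 712., -206.,    2.]), 0.85)]
tape [(array([ 650., -428.,    1.]), 0.69)]
```

View pics/w1.png

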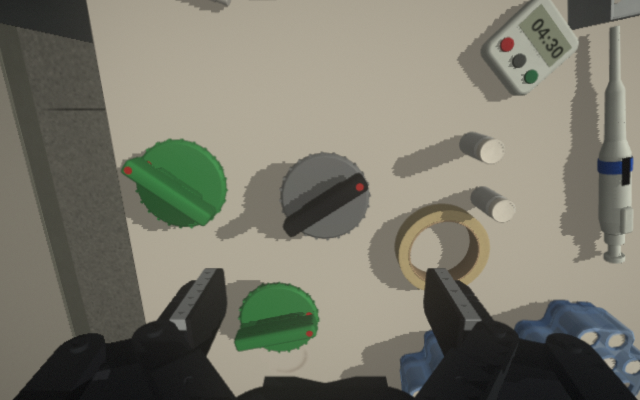

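View pics/ortho1.png

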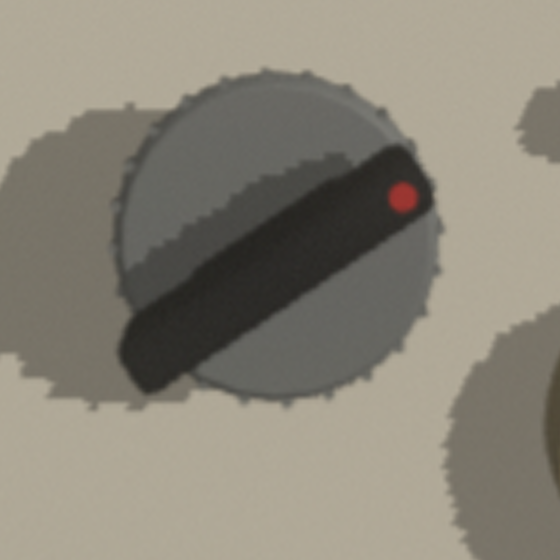

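The cap centre is at about (513,-351), and its red dot points to world angle 33.3°. I'll align above the handle first.

Emit:
{"fn": "carry_out", "kwargs": {
  "series": [
    [[-11,0,0],8.5,1],
    [[-22,0,0],17,1],
    [[-22,0,0],25.5,1],
    [[-22,0,0],34,1],
    [[-22,0,20],42.5,1],
    [[-22,0,50],51,1],
    [[-22,0,80],56.7,1],
    [[-22,0,100],56.7,1],
    [[-22,0,100],56.7,1],
    [[-22,0,100],56.7,1]
  ]
}}

```text
time_s: 3.5
eef_pos: [513.2, -352.3, 132.1]
ee_rot: [[0.836, 0.549, 0.001], [0.549, -0.836, -0.001], [0.0, 0.001, -1.0]]
force: [0.6, -0.4, 0.7]
opening: 85.0
```

Run:
```python
from h import *
s=manip.state(); w=optics.read_camera("wrist"); print(s["eef_pos"],s["ee_rot"].round(3),s["time_s"])
save(w,"w2.png")
R=s["ee_rot"]; 
P=[s["eef_pos"]*[1,1,0]+[0,0,72]+k*R[:,0] for k in(-45,0,45)]
im=cv2.imread("pics/w2.png"); q=topx(w,P,s); print(q)
for a in q: cv2.circle(im,tuple(int(v) for v in a),3,(0,255,255),1)
cv2.imwrite("pics/w2.png",im)
```

```text
[ 513.23837261 -352.25555665  132.10213541] [[ 0.836  0.549  0.001]
 [ 0.549 -0.836 -0.001]
 [ 0.     0.001 -1.   ]] 3.5
[[324.51505187 285.6059146 ]
 [324.50809704 222.87003902]
 [324.50052475 151.54681255]]
```

View pics/w2.png

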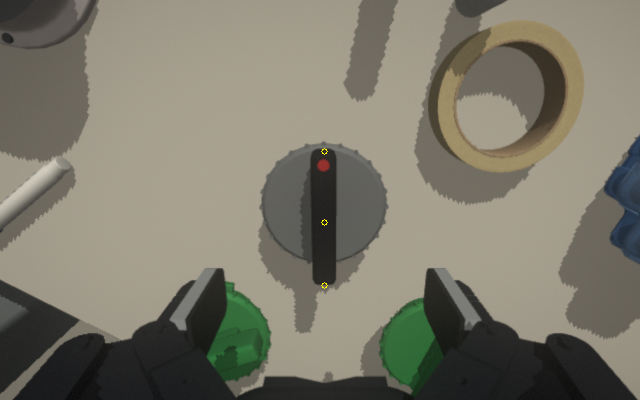

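The projected bar ends and the red dot match the handle to within about 1 mm. Next I descend and grip.

Emit:
{"fn": "carry_out", "kwargs": {
  "newtons": 60,
  "series": [
    [[0,0,40],0,1],
    [[0,0,70],0,1],
    [[0,0,88],0,1],
    [[0,0,88],0,1],
    [[0,0,88],0,0],
    [[0,0,88],0,0],
    [[0,0,88],0,0],
    [[0,0,88],0,0],
    [[0,0,88],0,0],
    [[0,0,88],0,0],
    [[0,0,88],0,0],
    [[0,0,88],0,0]
  ]
}}

```text
time_s: 4.75
eef_pos: [513.7, -352.6, 45.2]
ee_rot: [[0.836, 0.549, 0.002], [0.549, -0.836, -0.002], [0.001, 0.002, -1.0]]
force: [-1.8, 2.2, 4.7]
opening: 15.1
```

Emit:
{"fn": "carry_out", "kwargs": {
  "series": [
    [[0,0,-30],0,0],
    [[0,0,-70],0,0],
    [[0,0,-100],0,0],
    [[20,-40,-110],0,0],
    [[40,-80,-110],0,0],
    [[60,-120,-110],0,0],
    [[80,-160,-110],0,0],
    [[90,-200,-110],0,0],
    [[90,-216,-110],0,0],
    [[90,-216,-110],0,0],
    [[90,-216,-110],0,0]
  ]
}}

```text
time_s: 5.85
eef_pos: [470.3, -122.9, 154.6]
ee_rot: [[0.836, 0.549, 0.002], [0.549, -0.836, -0.002], [0.001, 0.003, -1.0]]
force: [-0.2, 0.3, -2.4]
opening: 15.1
```

Run:
```python
from h import *
s=manip.state(); w=optics.read_camera("wrist"); print(s["eef_pos"],s["ee_rot"].round(3),s["time_s"],s["force"])
save(w,"w3.png")
o=ortho(w,538,-79,70,s); cv2.imwrite("pics/ortho3.png",o)
```

```text
[ 470.33868499 -122.91492932  154.64156723] [[ 0.836  0.549  0.002]
 [ 0.549 -0.836 -0.002]
 [ 0.001  0.003 -1.   ]] 5.85 [-0.22691019  0.2824144  -2.41676164]
```

View pics/w3.png

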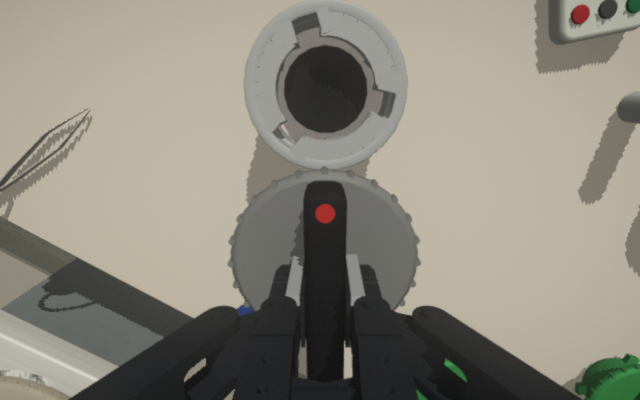

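View pics/ortho3.png

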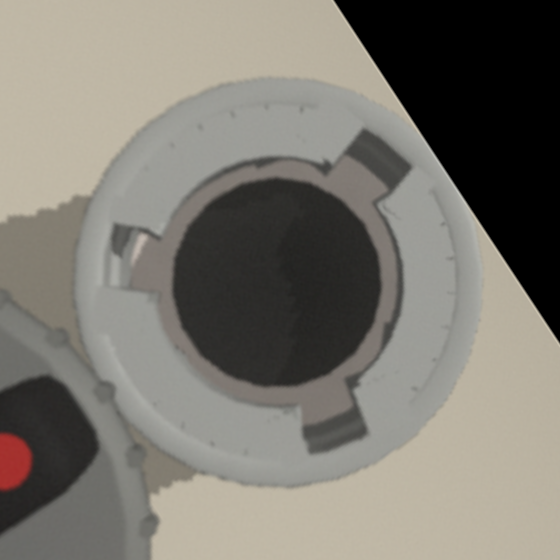

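The collar centre is at (537.8,-79.5), with notches at 50.7° mod 120°. The cap sits at 33.3°, so it needs +17.4° anticlockwise. I'll bring it above the collar.

Emit:
{"fn": "carry_out", "kwargs": {
  "series": [
    [[30,0,0],-6,0],
    [[60,0.5,0],-12,0],
    [[79.7,0.9,0],-17.4,0],
    [[79.7,0.9,0],-17.4,0],
    [[79.7,0.9,10],-17.4,0],
    [[79.7,0.9,20],-17.4,0],
    [[79.7,0.9,29],-17.4,0],
    [[79.7,0.9,29],-17.4,0],
    [[79.7,0.9,29],-17.4,0]
  ]
}}

```text
time_s: 6.8
eef_pos: [537.5, -80.7, 125.5]
ee_rot: [[0.634, 0.773, 0.002], [0.773, -0.634, -0.002], [-0.0, 0.003, -1.0]]
force: [0.8, -0.0, -2.2]
opening: 15.1
```

Run:
```python
from h import *
s=manip.state(); print(s["eef_pos"],s["ee_rot"].round(4),s["time_s"],s["force"],s["moment"])
p=optics.read_camera("side"); save(p,"s4.png",(260,150,380,250),5)
```

```text
[537.45873026 -80.65456606 125.49592898] [[ 6.341e-01  7.732e-01  1.700e-03]
 [ 7.732e-01 -6.341e-01 -2.000e-03]
 [-5.000e-04  2.600e-03 -1.000e+00]] 6.8 [ 0.8234034  -0.03046289 -2.16433906] [ 0.00710237 -0.00922546 -0.0180072 ]
```

View pics/s4.png

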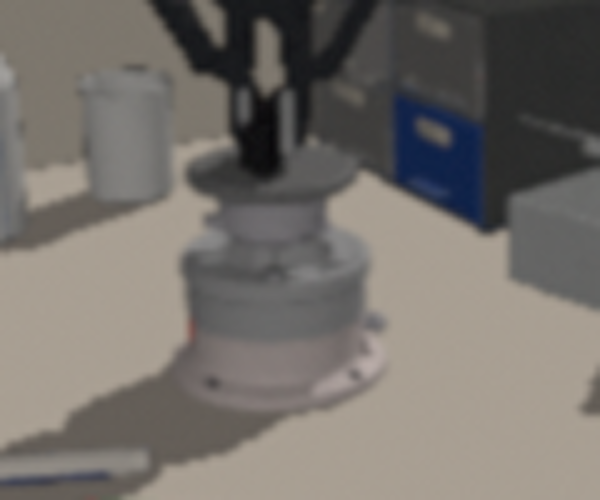

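Emit:
{"fn": "carry_out", "kwargs": {
  "series": [
    [[0.5,-0.5,4],0,0],
    [[0.5,-0.5,8],0,0],
    [[0.5,-0.5,12],0,0],
    [[0.5,-0.5,15],0,0],
    [[0.5,-0.5,15],0,0]
  ]
}}

```text
time_s: 7.35
eef_pos: [537.4, -79.9, 110.3]
ee_rot: [[0.634, 0.773, 0.002], [0.773, -0.634, -0.002], [-0.0, 0.002, -1.0]]
force: [0.9, -0.0, -2.6]
opening: 14.8
```

Free so far. I'll continue down past the lug-on-flange height (TCP about 107) in small steps.

Emit:
{"fn": "carry_out", "kwargs": {
  "series": [
    [[0,0,2],0,0],
    [[0,0,4],0,0],
    [[0,0,5],0,0],
    [[0,0,5],0,0]
  ]
}}

```text
time_s: 7.75
eef_pos: [537.6, -79.8, 105.3]
ee_rot: [[0.634, 0.773, 0.002], [0.773, -0.634, -0.002], [-0.0, 0.003, -1.0]]
force: [0.9, 0.4, -1.7]
opening: 14.9
```

Emit:
{"fn": "carry_out", "kwargs": {
  "series": [
    [[0,0,2],0,0],
    [[0,0,4],0,0],
    [[0,0,6],0,0],
    [[0,0,8],0,0],
    [[0,0,9],0,0],
    [[0,0,9],0,0]
  ]
}}

```text
time_s: 8.35
eef_pos: [537.0, -79.8, 95.6]
ee_rot: [[0.634, 0.773, 0.0], [0.773, -0.634, -0.001], [-0.001, 0.001, -1.0]]
force: [2.6, -0.5, -5.1]
opening: 15.1
```

Emit:
{"fn": "carry_out", "kwargs": {
  "series": [
    [[0,0,1],0,0],
    [[0,0,2],0,0],
    [[0,0,2.5],0,0],
    [[0,0,2.5],0,0],
    [[0,0,2.5],0,0]
  ]
}}

```text
time_s: 8.85
eef_pos: [537.0, -79.7, 93.4]
ee_rot: [[0.634, 0.773, 0.0], [0.773, -0.634, -0.001], [-0.001, 0.001, -1.0]]
force: [0.1, 1.8, 2.6]
opening: 15.2
```

The lugs have dropped: TCP 93.4 puts the underside at about 48.2 mm, with light seal contact. Next I turn clockwise and follow the ramp down.

Emit:
{"fn": "carry_out", "kwargs": {
  "series": [
    [[0,0,0],4,0],
    [[0,0,0],8,0],
    [[0,0,0.2],12,0],
    [[0,0,0.4],16,0],
    [[0,0,0.9],20,0],
    [[0,0,0.9],20,0]
  ]
}}

```text
time_s: 9.45
eef_pos: [537.1, -80.0, 92.5]
ee_rot: [[0.861, 0.509, 0.001], [0.509, -0.861, -0.002], [-0.0, 0.002, -1.0]]
force: [1.3, 0.4, 1.2]
opening: 14.9
```

Run:
```python
from h import *
s=manip.state(); print(s["eef_pos"],np.degrees(np.arctan2(s["ee_rot"][1,0],s["ee_rot"][0,0])),s["time_s"],s["force"],s["moment"])
```

```text
[537.12594262 -79.97308533  92.52620734] 30.619804179270645 9.45 [1.33721826 0.39706407 1.24728028] [-0.0100452  -0.32924767 -0.00779962]
```

Emit:
{"fn": "carry_out", "kwargs": {
  "series": [
    [[0,0,0.5],4,0],
    [[0,0,1.2],8,0],
    [[0,0,1.8],12,0],
    [[0,0,2.4],16,0],
    [[0,0,3.0],20,0],
    [[0,0,3.5],24,0],
    [[0,0,3.8],28,0],
    [[0,0,3.8],28,0]
  ]
}}

```text
time_s: 10.25
eef_pos: [537.0, -80.1, 88.7]
ee_rot: [[0.999, 0.047, 0.0], [0.047, -0.999, -0.002], [0.0, 0.002, -1.0]]
force: [0.6, 1.1, 1.8]
opening: 15.1
```

Run:
```python
from h import *
s=manip.state(); print(s["eef_pos"],np.degrees(np.arctan2(s["ee_rot"][1,0],s["ee_rot"][0,0])),s["time_s"],s["force"],s["moment"])
p=optics.read_camera("wrist"); save(p,"w5.png")
```

```text
[537.02068697 -80.07444446  88.66607647] 2.6857367234771723 10.25 [0.58584932 1.07939529 1.80013458] [-0.22059329 -0.13600293 -0.13291891]
```

View pics/w5.png

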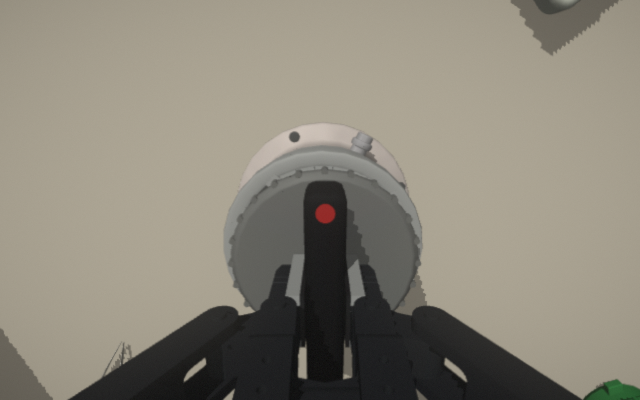

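The handle still lies along the tool, so there has been no slip. I'll go a bit further into the level stretch.

Emit:
{"fn": "carry_out", "kwargs": {
  "series": [
    [[0,0,0],2,0],
    [[0,0,0],4,0],
    [[0,0,0],6,0],
    [[0,0,0],7,0],
    [[0,0,0],7,0]
  ]
}}

```text
time_s: 10.8
eef_pos: [536.9, -80.1, 88.6]
ee_rot: [[0.997, -0.072, -0.0], [-0.072, -0.997, -0.002], [-0.0, 0.002, -1.0]]
force: [-0.0, 0.1, -0.9]
opening: 14.7
```

Run:
```python
from h import *
s=manip.state(); print(s["eef_pos"],np.degrees(np.arctan2(s["ee_rot"][1,0],s["ee_rot"][0,0])),s["time_s"],s["force"],s["moment"])
```

```text
[536.85425362 -80.10043706  88.57941856] -4.126201100821089 10.8 [-0.01662395  0.12606581 -0.94991349] [-0.26954451 -0.02423453  0.08740704]
```

It has turned 55° with no stop torque, at the predicted locked height. I'll release and retreat straight up.

Emit:
{"fn": "carry_out", "kwargs": {
  "series": [
    [[0,0,0],0,0.5],
    [[0,0,0],0,0.7],
    [[0,0,0],0,0.7],
    [[0,0,0],0,0.7],
    [[0,0,0],0,0.7],
    [[0,0,-20],0,0.7],
    [[0,0,-50],0,0.7],
    [[0,0,-90],0,0.7],
    [[0,0,-120],0,0.7],
    [[0,0,-120],0,0.7],
    [[0,0,-120],0,0.7]
  ]
}}

```text
time_s: 11.9
eef_pos: [536.8, -79.8, 208.5]
ee_rot: [[0.997, -0.072, 0.0], [-0.072, -0.997, -0.002], [0.0, 0.002, -1.0]]
force: [0.2, 0.6, 0.2]
opening: 60.1
```

Run:
```python
from h import *
s=manip.state(); print(s["eef_pos"],s["time_s"],s["force"],s["opening"])
w=optics.read_camera("wrist"); save(w,"w6.png")
R,c=pose(w,s); d=w["depth"]
ys,xs=np.mgrid[0:400,0:640]; u=cv2.undistortPoints(np.c_[xs.ravel(),ys.ravel()].astype(float).reshape(-1,1,2),w["mtx"],w["dist"]).reshape(-1,2)
P=c+(np.c_[u,np.ones(len(u))]*d.ravel()[:,None])@R.T
r=np.hypot(P[:,0]-537.5,P[:,1]+79.7); rgb=w["img"].reshape(-1,3).astype(int)
for nm,m in [("disc",(r<44)&(r>20)&(P[:,2]>75)&(P[:,2]<95)),("bar",(r<40)&(P[:,2]>105)&(P[:,2]<130)),("collar rim",(r>48)&(r<51)&(P[:,2]>55)&(P[:,2]<78))]:
    print(nm,m.sum(),np.median(P[m],0) if m.any() else "")
m=(r<44)&(r>20)&(P[:,2]>75)&(P[:,2]<95); A=np.c_[P[m][:,:2]-[537,-80],np.ones(m.sum())]; print("plane",np.linalg.lstsq(A,P[m][:,2],rcond=None)[0])
p=optics.read_camera("side"); save(p,"s6.png",(240,130,400,260),4.6)
```

```text
[536.81261514 -79.80025236 208.50936994] 11.9 [0.23578771 0.63728883 0.18099465] 60.14835262663885
disc 5805 [540.81243881 -74.81836816  82.53491001]
bar 2299 [540.8069226  -80.56959392 115.22509789]
collar rim 845 [567.19946842 -76.71131177  69.38472625]
plane [-4.76485110e-03 -1.16925863e-03  8.25138038e+01]
```

View pics/w6.png

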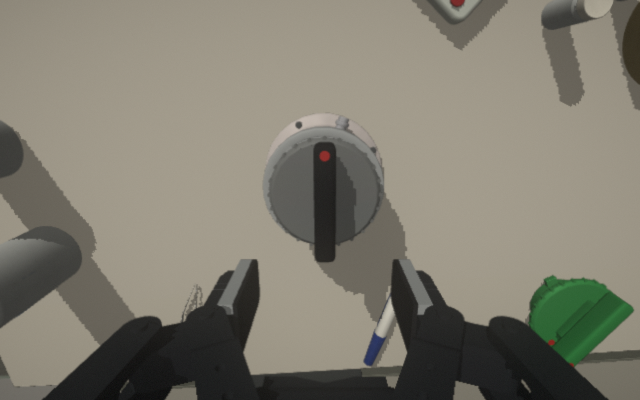

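View pics/s6.png

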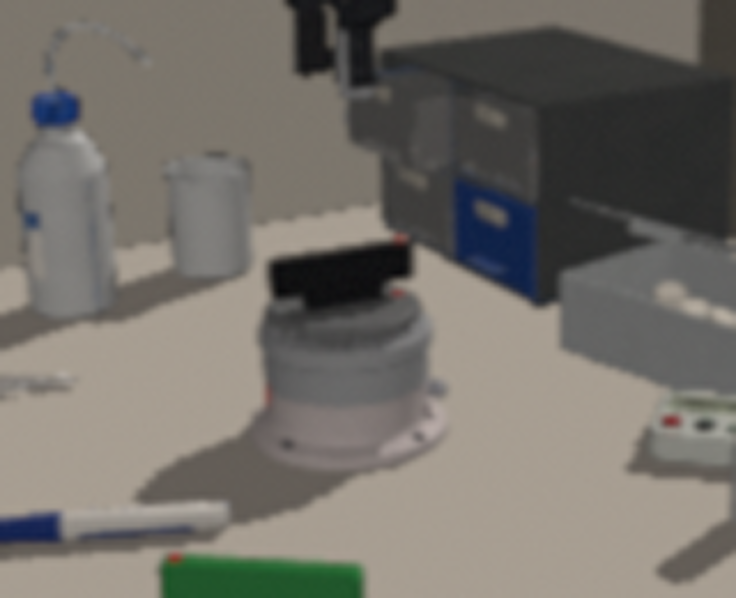

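After release, the disc top is at 82.5 mm (underside 43.5) and the bar top at 115.2 mm (underside 43.2). The cap is level and hasn't turned back, so I'm handing it in.

```bash
python3 -c "
from h import *
print(job.close_job())"
```

```text
the job is handed in; nothing more can be done
None
```

The cap is locked on the chamber and I've handed the job in, with about 12 of the 72 s used; no verdict was reported.

- **What I did:** I told the grey and black cap from the green look-alikes and gripped its bar. The wrist camera showed the collar notches at 50.7° (mod 120°). I turned the cap to match, and the lugs dropped in on the first try. I then turned it 55° clockwise, following the ramps down, let go and backed straight up.
- **Force:** the readings between moves stayed at about 5 N or less, with no torque from the hard stop.
- **Final checks:** after release, depth readings put the cap's underside at 43.5 mm from the disc and 43.2 mm from the bar, against a limit of 44.5 mm. Its tilt was about 0.005 rad and the handle had not turned back. The gripper was clear, about 120 mm above where it let go.
- **Centring:** I did not measure it separately after release. It rests on the spigot being seated in the bore and on the TCP, which was within about 1 mm of the measured collar centre.
- **Bystanders:** I did not re-measure them. No force reading suggested a touch, and those in the last pictures look unmoved.

No check failed or disagreed.

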